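# Lay two crates over to find the loan stamp and push that one to the pick-up line

## Robot

A 6-joint arm with a two-finger parallel gripper is mounted at the origin on the work surface. World frame = base frame: x ahead of the robot, y to its left, z up, the work surface at z = 0. Lengths are in m, angles in rad, forces in N, time in s.
With the tool pointing down it reaches from about 0.275 to 0.875 m from the base axis. Payload 12.5 kg.
Tool frame: the origin (TCP) lies on the centre line of the jaws, within the pads' length; the fingertips stand r.finger_overhang ahead of it and the grasp point (between the pads) lies 3 mm ahead of it (r.finger_overhang is the distance from the TCP to the fingertips, in m); z points along the fingers, y is the direction in which the jaws open and shut (so a half turn about z gives the same grasp; the last joint's range is limited). The gripper opens to 85 mm and grips with 20 to 120 N. Pads are 22 mm wide; open, the fingers measure 114 mm over their backs; the gripper's body (76 mm by 85 mm) begins 54 mm behind the grasp point. The pads swing forward as they close: fully open they stand 13 mm farther back than shut.
Start: joints at [-1.332, 0.351, 1.652, -0, 1.139, -0.085], TCP at [0.175, -0.521, 0.253] pointing down, gripper open.
Joint ranges: [-2.75, 2.75], [-0.79, 2.1], [0.01, 2.65], [-1.57, 4.71], [0.07, 3.14], [-2.87, 2.87]. Speed limits (rad/s): [2.22, 2.22, 2.79, 3.14, 3.14, 3.14].

## Interface

Orientations are given as a unit quaternion [x, y, z, w].
In Python, from cell import r, optics gives the robot as it stands. The module is installed in compiled form; this text tells all that it offers. Calls block until the motion is done:
- r.move_to(position, orientation): joint-space move of the TCP to a pose.
- r.move_linear(position, rot=None, vel=0.15): straight line of the TCP; rot=None keeps the orientation; vel is the mean speed in m/s.
- r.set_joints(angles): joint-space move.
- r.set_gripper(opening, squeeze=None): opening from 0.0 (shut) to 1.0 (fully open); squeeze is the grip in N (None keeps the last); returns when the fingers have stopped.
- r.sleep(seconds).
- r.inverse_kinematics(position, orientation): joint angles nearest the present ones, or None.
- optics.get_image(name): name is "side" or "top" or "wrist"; returns a dict with "pixels" (480x640x3 uint8, red, green, blue), "depth" (480x640 float32, m along the optical axis (not along the pixel's ray), 0 where there is no reading), "fx", "fy", "cx", "cy" (pixels), "camera_from_world" (4x4, takes a point from world to camera coordinates); the wrist camera has in their place "mount" (4x4, takes a point from camera to tool coordinates, whose origin is the TCP and whose axes are the flange's). Camera axes: x right, y down, z forward; pixel columns grow to the right and rows downward; lengths in m; the calibration is good to about 2 mm. A picture is of the moment at which its call begins: read the wrist's pose just before it.
A pose or a line that the arm cannot do raises r.PlanningError and nothing moves.
- r.hand_in(): hands the job in, once; it reports no verdict.
Readings, each from a call of its own:
- r.current_t(): time.
- r.current_q(): joint angles.
- r.current_qvel(): joint speeds.
- r.current_effort(): joint torques, N m.
- r.current_tool_pos(): TCP position.
- r.current_ee_rot(): TCP orientation.
- r.current_contact_force(): force on the tool from outside, world axes, zero at the start.
- r.current_torque(): the same for the moment, N m.
- r.current_opening(): opening from 0.0 (shut) to 1.0 (fully open).
Only numpy, scipy, OpenCV 4.12 (cv2) and the standard library are available. Lean on these libraries where they do the work, as an engineer would, in place of code of your own. Each camera call takes 0.05 s, during which the arm holds its last target.

## Task

One of the two empty plywood crates is on loan and has a ring burnt into its underside: with the fingertips, tip both over sideways, each onto one of its long sides, to see which it is. Then push the stamped crate, lying as it is, lengthwise along the bench until its far end is on the blue tape line and square to it, and leave the other lying where it was tipped. Do not lift, fling or roll the crates right over, and leave the tools and the clear bin alone.

Things in the scene. Friction and masses are not known exactly. Their poses are not given: they have to be found in the camera images.
- crate_stamped: Open plywood crate, 180 long (its x) x 140 (its y) x 140 mm high, 0.5 to 0.85 kg, walls 7 mm, inner floor 18 mm up, hand holes high in the short ends. Origin: centre of its underside; z up while it stands, x away from the robot within 16 degrees. Its underside has a dark burnt ring, 85 mm across, hidden while it stands. Centre of mass 55 mm above the underside.
- crate_plain: Like the other crate but bare underneath. Rubber strips under the long edges grip the bench (friction about 1): pushed sideways above 100 mm a crate turns about its far long edge, and past 52 degrees falls over by itself. Rubbery fingertips drag on the wall: follow its arc upwards as it turns. Lying, it slides (friction 0.6). The front camera sees an underside turned to the robot's right or front.
- line: strip of blue painter's tape stuck flat on the bench beyond the crates, 50 mm wide (its x) and 960 mm long (its y), no height. Origin: centre of the strip; x points away from the robot across the strip, y along it.
- screwdriver: red-handled screwdriver, 200 mm long, about 30 mm thick, lying in front of the robot along its x, handle to the robot; to be left alone. Origin on the bench under its middle.
- wrench: steel wrench, 190 mm long, lying to the right in front of the robot; to be left alone. Origin on the bench under its middle, x along it.
- level: yellow spirit level, 230 (its x) x 48 x 22 mm high, lying flat at the far left; to be left alone. Origin: centre of its underside.
- bin: clear acrylic bin with snap lid and two white latches, 160 (its x) x 235 (its y) x 85 mm high, at the far right; to be left alone. Origin: centre of its underside.
There are look-alikes about, which are no part of the job. What is shaped like the crate_stamped but green, orange or turquoise is not meant.

How it is judged:
On the way, in this order (a step that is already met when the one before it is completed fails the run):
1. both crates lie on a long side (angle between crate_stamped's own z axis and vertical between 1.45 and 1.69 rad and angle between crate_stamped's own x axis and vertical between 1.45 and 1.69 rad and angle between crate_plain's own z axis and vertical between 1.45 and 1.69 rad and angle between crate_plain's own x axis and vertical between 1.45 and 1.69 rad), for 0.2 s.
2. the stamped crate, lying on its long side, has its far end on the tape line (angle between crate_stamped's own z axis and vertical between 1.45 and 1.69 rad and angle between crate_stamped's own x axis and vertical between 1.45 and 1.69 rad and x of crate_stamped in the frame of line between -0.115 and -0.065 m and y of crate_stamped in the frame of line between -0.42 and 0.42 m and angle between the x axis of crate_stamped and the x axis of line, either way round below 0.17 rad), for 0.2 s.
At the end, for the whole second after the job is handed in: Both crates lie at rest on a long side. The middle of the stamped one's far end is within 25 mm of the tape's centre line, the crate square to the tape within 0.17 rad (10 degrees); the plain one's underside centre is within 170 mm of where it started (tipping alone moves it 100 mm) (all of step 2 and angle between crate_plain's own z axis and vertical between 1.45 and 1.69 rad and angle between crate_plain's own x axis and vertical between 1.45 and 1.69 rad and linear speed of each of crate_stamped, crate_plain below 0.02 m/s and distance of crate_plain from where it was at the start of the episode below 0.17 m and height (world z) of each of crate_stamped, crate_plain below 0.085 m); the robot touches nothing.
It fails at once if a crate is lifted or carried clear of the bench ((height (world z) of crate_stamped above 0.035 m and angle between crate_stamped's own z axis and vertical below 0.2 rad) or (height (world z) of crate_stamped above 0.065 m and angle between crate_stamped's own z axis and vertical below 0.45 rad) or height (world z) of any of crate_stamped, crate_plain above 0.115 m or (height (world z) of crate_plain above 0.035 m and angle between crate_plain's own z axis and vertical below 0.2 rad) or (height (world z) of crate_plain above 0.065 m and angle between crate_plain's own z axis and vertical below 0.45 rad)).
It fails at once if a crate is rolled right over (past 109 degrees) (angle between any of crate_stamped, crate_plain's own z axis and vertical above 1.9 rad).
It fails at once if a crate is flung over (turning faster than 9 rad/s) (angular speed of any of crate_stamped, crate_plain above 9 rad/s).
It fails at once if the screwdriver, wrench, level or clear bin is moved more than 30 mm (distance of any of screwdriver, wrench, level, bin from where it was at the start of the episode above 0.03 m).
It also fails if it takes over 72 s, if anything falls off the work surface, if the arm or the gripper's body presses on something with over 40 N, if the wrist force passes 120 N, or if a joint passes its speed limit or range.

## Working session

There is one attempt and no reset: what is moved stays moved. The work goes in short steps, each a Python script; the robot and the scene stay as the last script left them, time stands still between calls to the robot, and variables do not carry over. Pictures are saved under pics/ and viewed, and the job is handed in when it is done.

```bash
ls; mkdir -p pics; cat > h.py <<'E'
import numpy as np, cv2
from cell import r, optics
def snap(name,fn):
    im=optics.get_image(name); cv2.imwrite('pics/'+fn+'.png',im['pixels'][:,:,::-1]); np.savez('pics/'+fn+'.npz',**{k:v for k,v in im.items()}); return im
def world(im,u,v,d=None):
    d=im['depth'][int(v),int(u)] if d is None else d
    p=np.array([(u-im['cx'])/im['fx']*d,(v-im['cy'])/im['fy']*d,d,1.])
    return (np.linalg.inv(im['camera_from_world'])@p)[:3]
def onplane(im,u,v,z):
    T=np.linalg.inv(im['camera_from_world']); o=T[:3,3]; d=T[:3,:3]@np.array([(u-im['cx'])/im['fx'],(v-im['cy'])/im['fy'],1.])
    return o+d*(z-o[2])/d[2]
E
python3 - <<'E'
from h import *
for n in('side','top'):
    im=snap(n,n+'0'); print(n,np.linalg.inv(im['camera_from_world']).round(3).tolist(),im['fx'])
print(r.current_t(),r.finger_overhang,r.current_ee_rot(),r.current_tool_pos())
E
```

```text
pics
side [[0.917, 0.29, -0.275, 1.165], [0.399, -0.644, 0.652, -1.407], [0.012, -0.707, -0.707, 1.548], [0.0, 0.0, 0.0, 1.0]] 616.4914276533227
top [[0.013, -0.985, 0.171, 0.29], [-1.0, -0.012, 0.006, -0.042], [-0.004, -0.171, -0.985, 1.565], [0.0, 0.0, 0.0, 1.0]] 547.4409776638289
0.1 0.022 [ 9.86919255e-01  1.61214554e-01 -4.20503225e-05 -4.98869643e-04] [ 0.17494725 -0.52115208  0.25283539]
```

View pics/side0.png

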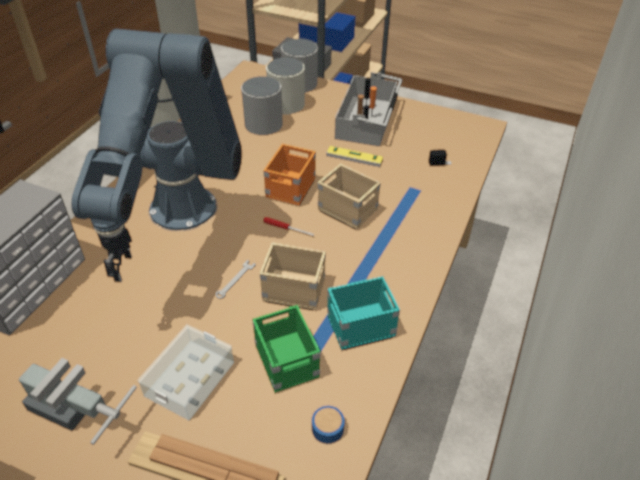

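View pics/top0.png

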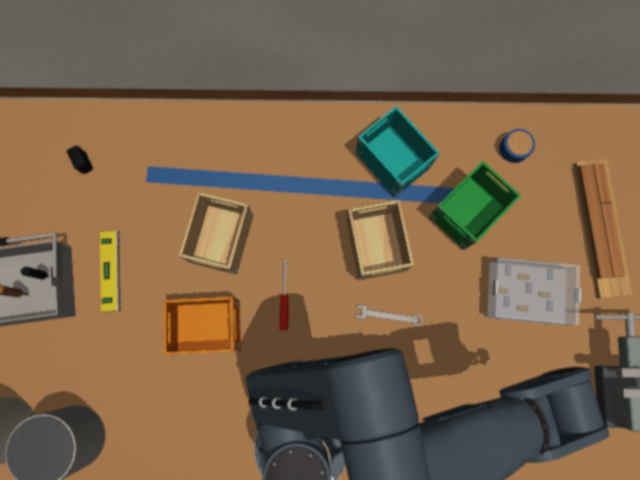

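The plywood candidates are at top-view (215,231) and (380,239), which are (349,195) and (293,275) in the side view. The orange, turquoise and green crates are look-alikes. Next I measure the layout.

```bash
cat > seg.py <<'E'
from h import *
def cloud(im):
    H,W=im['depth'].shape; v,u=np.mgrid[:H,:W]; d=im['depth']
    P=np.stack([(u-im['cx'])/im['fx']*d,(v-im['cy'])/im['fy']*d,d,np.ones_like(d)],-1)@np.linalg.inv(im['camera_from_world']).T
    P=P[...,:3]; P[d<=0]=np.nan; return P
E
python3 - <<'E'
from seg import *
im=dict(np.load('pics/top0.npz')); P=cloud(im)
print('bench z',P[350,330],P[120,250])
boxes={'L':(170,185,260,280),'R':(335,195,420,285),'orange':(155,285,245,360),'green':(425,155,525,250),'turq':(350,100,440,200),'level':(92,222,128,320),'bin':(478,250,590,335),'screw':(270,250,300,340),'wrench':(345,295,430,335)}
for n,(a,b,c,d) in boxes.items():
    Q=P[b:d,a:c].reshape(-1,3); zr={'level':(.012,.04),'bin':(.05,.12),'screw':(.006,.05),'wrench':(.003,.05)}.get(n,(.125,.16))
    Q=Q[(Q[:,2]>zr[0])&(Q[:,2]<zr[1])]
    rc=cv2.minAreaRect((Q[:,:2]*1000).astype(np.float32)); print(n,len(Q),np.median(Q[:,2]).round(3),np.round(rc[0]),np.round(rc[1]),round(rc[2],1)); print('   ',cv2.boxPoints(rc).round(0).tolist())
hsv=cv2.cvtColor(im['pixels'],cv2.COLOR_RGB2HSV); m=(hsv[...,0]>100)&(hsv[...,0]<125)&(hsv[...,1]>120); m[:160]=0;m[205:]=0;m[:,470:]=0
ys,xs=np.nonzero(m); W=np.array([onplane(im,u,v,0) for u,v in zip(xs,ys)])
rc=cv2.minAreaRect((W[:,:2]*1000).astype(np.float32));print('line',rc)
f=cv2.fitLine((W[:,:2]).astype(np.float32),cv2.DIST_HUBER,0,.01,.01).ravel();print(f)
E
```

```text
bench z [ 0.2622579  -0.07604312  0.00345223] [ 9.41958412e-01  1.71280089e-01 -6.77975972e-04]
L 833 0.139 [575. 239.] [143. 182.] 76.9
    [[470.0, 191.0], [647.0, 149.0], [680.0, 288.0], [503.0, 330.0]]
R 778 0.139 [ 562. -204.] [182. 142.] 11.4
    [[459.0, -153.0], [487.0, -292.0], [665.0, -256.0], [638.0, -117.0]]
orange 842 0.14 [324. 268.] [141. 182.] 3.4
    [[248.0, 355.0], [259.0, 173.0], [399.0, 181.0], [388.0, 363.0]]
green 841 0.139 [ 700. -431.] [246. 184.] 45.8
    [[549.0, -455.0], [681.0, -584.0], [852.0, -407.0], [720.0, -279.0]]
turq 858 0.138 [ 818. -255.] [182. 144.] 40.7
    [[702.0, -259.0], [796.0, -369.0], [934.0, -250.0], [840.0, -141.0]]
level 1470 0.023 [484. 556.] [243.  55.] 4.7
    [[361.0, 574.0], [365.0, 519.0], [607.0, 539.0], [603.0, 593.0]]
bin 5260 0.085 [ 430. -632.] [237. 165.] 85.0
    [[338.0, -743.0], [502.0, -757.0], [522.0, -521.0], [358.0, -507.0]]
screw 559 0.019 [417.  55.] [247.  83.] 1.1
    [[293.0, 94.0], [294.0, 11.0], [542.0, 16.0], [540.0, 99.0]]
wrench 1150 0.005 [ 363. -237.] [110. 240.] 0.7
    [[307.0, -118.0], [310.0, -358.0], [420.0, -356.0], [417.0, -117.0]]
line ((742.1016235351562, 20.8603515625), (899.420654296875, 43.82276916503906), 86.500244140625)
[0.06261097 0.998038   0.7422037  0.0384882 ]
```

```bash
python3 - <<'E'
import cv2
i=cv2.imread('pics/top0.png')[90:350,60:620]; cv2.imwrite('pics/top0c.png',cv2.resize(i,(800,371),interpolation=cv2.INTER_CUBIC))
E
```

```text
(no output)
```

View pics/top0c.png

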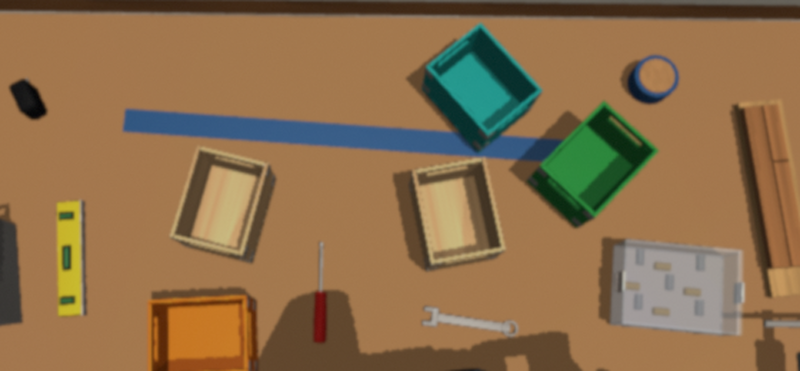

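The enlarged crop shows two bare-plywood crates: left, at full-image px (215,231), and right, at px (380,239). I plan to tip both to the robot's left (+y), which turns their undersides to the front camera. First I check the gap to the green crate and the screwdriver.

```bash
python3 - <<'E'
from seg import *
im=dict(np.load('pics/top0.npz')); P=cloud(im)
hsv=cv2.cvtColor(im['pixels'],cv2.COLOR_RGB2HSV)
m=(hsv[...,0]>45)&(hsv[...,0]<75)&(hsv[...,1]>100)&(P[...,2]>.125)
Q=P[m];rc=cv2.minAreaRect((Q[:,:2]*1000).astype(np.float32));print('green',rc,cv2.boxPoints(rc).round().tolist())
m=((hsv[...,0]<6)|(hsv[...,0]>174))&(hsv[...,1]>180);m[:240]=0;m[:,:265]=0;m[:,300:]=0
ys,xs=np.nonzero(m);print('handle px',xs.min(),xs.max(),ys.min(),ys.max(),onplane(im,xs.mean(),ys.mean(),.015))
print('tip',onplane(im,285,262,.01),'wrench ends',onplane(im,357,312,.003),onplane(im,422,320,.003))
from scipy.spatial.transform import Rotation as Ro
print(r.current_opening())
for c,yaw in (((.562,-.204),11.4),((.575,.239),-13.3)):
  xc=np.array([np.cos(np.radians(yaw)),np.sin(np.radians(yaw)),0]); l=np.array([-xc[1],xc[0],0])
  for s in(1,-1):
    y=s*xc; z=np.array([0,0,-1.]); R=np.c_[np.cross(y,z),y,z]; q=Ro.from_matrix(R).as_quat()
    for lat,zz in((-.11,.13),(.10,.21)):
        p=np.array([*c,0])+l*lat; p[2]=zz; k=r.inverse_kinematics(p,q); print(s,p.round(3),None if k is None else np.round(k,2))
E
```

```text
green ((663.2780151367188, -468.9180908203125), (138.54623413085938, 183.29898071289062), 45.80224609375) [[549.0, -455.0], [681.0, -582.0], [777.0, -483.0], [646.0, -355.0]]
handle px 280 287 295 329 [0.36456063 0.05551166 0.015     ]
tip [0.50852205 0.05513745 0.01      ] wrench ends [ 0.36899148 -0.15168279  0.003     ] [ 0.3488299  -0.33526224  0.003     ]
0.9995924689640164
1 [ 0.584 -0.312  0.13 ] [-0.56  0.68  1.44 -0.    1.02 -0.76]
1 [ 0.542 -0.106  0.21 ] [-0.28  0.4   1.69 -0.    1.05 -0.48]
-1 [ 0.584 -0.312  0.13 ] [-0.56  0.68  1.44 -0.    1.02  2.38]
-1 [ 0.542 -0.106  0.21 ] [-0.28  0.4   1.69 -0.    1.05  2.67]
1 [0.55  0.132 0.13 ] [ 0.15  0.53  1.71 -0.    0.89  0.39]
1 [0.598 0.336 0.21 ] [ 0.44  0.64  1.3  -0.    1.2   0.68]
-1 [0.55  0.132 0.13 ] [ 0.15  0.53  1.71 -0.    0.89 -2.76]
-1 [0.598 0.336 0.21 ] [ 0.44  0.64  1.3  -0.    1.2  -2.46]
```

```bash
cat > tip.py <<'E'
from h import *
from scipy.spatial.transform import Rotation as Ro
def quat(yaw):
    y=np.array([np.cos(yaw),np.sin(yaw),0]); z=np.array([0,0,-1.]); return Ro.from_matrix(np.c_[np.cross(y,z),y,z]).as_quat()
def tip(c,yaw,ztcp=.13,over=.018):
    l=np.array([-np.sin(yaw),np.cos(yaw),0]); c=np.array([*c,0.]); q=quat(yaw); Z=np.array([0,0,1.])
    r.move_to(c-l*.105+Z*.25,q); r.move_linear(c-l*.105+Z*ztcp,vel=.2)
    f0=np.array(r.current_contact_force()); lat=-.105; hit=False
    r.move_linear(c-l*.092+Z*ztcp,vel=.08); lat=-.092
    while lat<-.070:
        f=np.array(r.current_contact_force())-f0
        if abs(f@l)>1.2: hit=True;break
        lat+=.003; r.move_linear(c+l*lat+Z*ztcp,vel=.04)
    print('contact',hit,round(lat,4),f.round(2),r.current_t())
    if not hit: return False
    a0,h0=.140,ztcp-over
    for th in np.radians(np.arange(5,63,5)):
        # contact point rel. pivot (left, up)
        dl=-a0*np.cos(th)+h0*np.sin(th)+a0; dz=a0*np.sin(th)+h0*np.cos(th)-h0
        r.move_linear(c+l*(lat+dl)+Z*(ztcp+dz),vel=.09)
        f=np.array(r.current_contact_force())-f0
        print(int(round(np.degrees(th))),(f@l).round(1),f.round(1))
        if np.linalg.norm(f)>40: print('STOP');return False
    p=np.array(r.current_tool_pos()); 
    r.sleep(.4); r.move_linear(p+Z*.08,vel=.2); print('t',r.current_t()); return True
E
python3 - <<'E'
from tip import *
tip((.562,-.204),np.radians(11.4))
snap('side','side1');snap('top','top1')
E
```

```text
contact True -0.08 [ 0.26 -5.69  1.85] 3.8417
5 -5.3 [ 1.7 -5.   1.7]
10 -4.8 [ 1.6 -4.6  1.9]
15 -3.9 [ 1.  -3.8  1.5]
20 -1.7 [ 0.8 -1.5  0.6]
25 -1.1 [ 0.7 -1.   0.8]
30 -1.2 [-0.1 -1.3  0.8]
35 -0.8 [ 0.5 -0.7 -0.3]
40 -1.1 [ 0.  -1.2 -0.7]
45 -0.9 [ 1.  -0.7 -1.2]
50 -1.0 [ 1.1 -0.8 -0.1]
55 -0.1 [-0.2 -0.2  0.2]
60 0.3 [ 1.1  0.5 -0.4]
t 8.6917
```

View pics/side1.png

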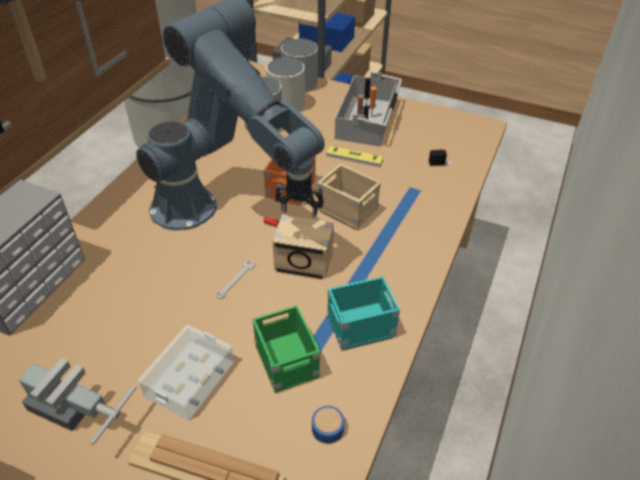

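View pics/top1.png

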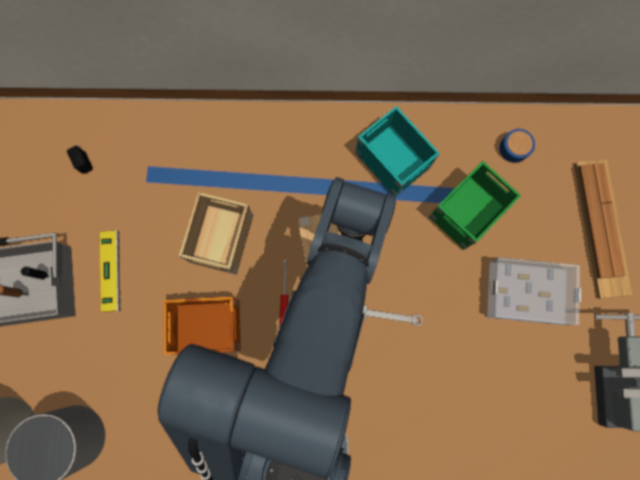

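The right crate now lies on its side, and the side view shows a dark ring on its underside at px (299,260). It is therefore the stamped one. Next I tip the left, plain crate.

```bash
python3 - <<'E'
from tip import *
p=np.array(r.current_tool_pos()); r.move_linear(p+[0,0,.03],vel=.2)
if tip((.575,.239),np.radians(-13.3)):
    r.move_to([.30,.05,.42],quat(0))
snap('side','side2');snap('top','top2');print(r.current_t())
E
```

```text
contact True -0.08 [ 0.24 -6.56 -0.21] 12.1667
5 -4.8 [ 0.  -5.   0.3]
10 -4.4 [ 0.1 -4.6  0.4]
15 -4.7 [ 0.3 -4.9  1.1]
20 -3.6 [-0.  -3.7  0.8]
25 -3.3 [ 0.  -3.4  1.9]
30 -3.8 [-0.5 -3.8  2.4]
35 -1.7 [ 0.1 -1.7  1.6]
40 -1.5 [ 0.4 -1.6  1.8]
45 -1.4 [ 0.4 -1.5  1.2]
50 -0.3 [ 0.2 -0.3 -2. ]
55 0.1 [ 0.6 -0.  -1. ]
60 0.1 [ 0.5 -0.  -2. ]
t 17.0167
18.6917
```

View pics/side2.png

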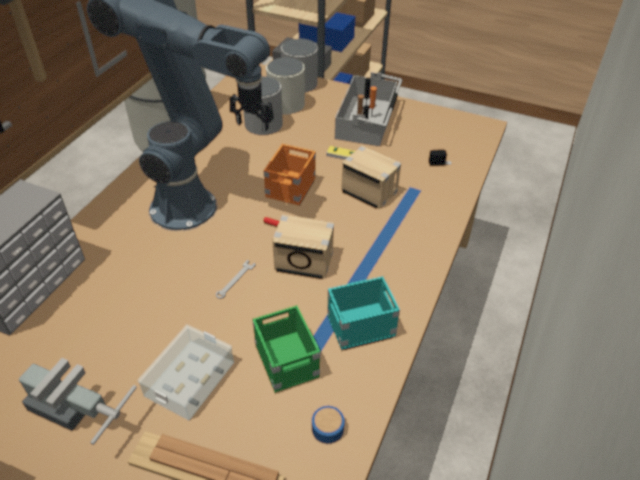

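View pics/top2.png

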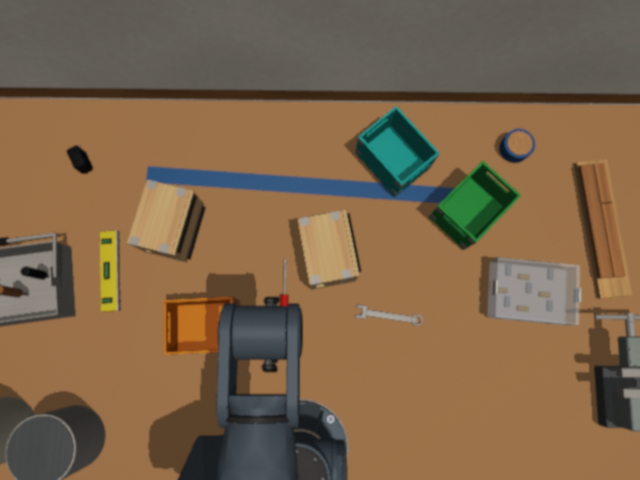

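Both crates lie on a long side. The plain one, at side (371,176), shows a bare underside. Now I measure the stamped crate where it lies and look at its near end.

```bash
cat > meas.py <<'E'
from seg import *
def meas(im,box):
    P=cloud(im);a,b,c,d=box;Q=P[b:d,a:c].reshape(-1,3);Q=Q[(Q[:,2]>.13)&(Q[:,2]<.155)]
    rc=cv2.minAreaRect((Q[:,:2]*1000).astype(np.float32)); B=cv2.boxPoints(rc)
    print(len(Q),Q[:,2].mean().round(3),np.round(rc[0],1),np.round(rc[1],1),round(rc[2],1),B.round().tolist()); return rc,B
def linef(p): # p mm -> line frame mm
    d=np.array([.06261,.99804]);o=np.array([742.2,38.5]);v=np.array(p)-o
    return v@np.array([d[1],-d[0]]),v@d
E
python3 - <<'E'
from meas import *
im=dict(np.load('pics/top2.npz'))
rc,B=meas(im,(290,195,370,295)); meas(im,(120,170,210,265))
i=cv2.imread('pics/side2.png')[190:300,220:380]; cv2.imwrite('pics/side2c.png',cv2.resize(i,(800,550),interpolation=cv2.INTER_CUBIC))
E
```

```text
3549 0.14 [534.5 -68.7] [182.2 140.6] 11.4 [[431.0, -18.0], [459.0, -156.0], [638.0, -120.0], [610.0, 18.0]]
3512 0.141 [608.4 378.9] [143.9 181.9] 76.4 [[503.0, 330.0], [680.0, 288.0], [714.0, 428.0], [537.0, 470.0]]
```

View pics/side2c.png

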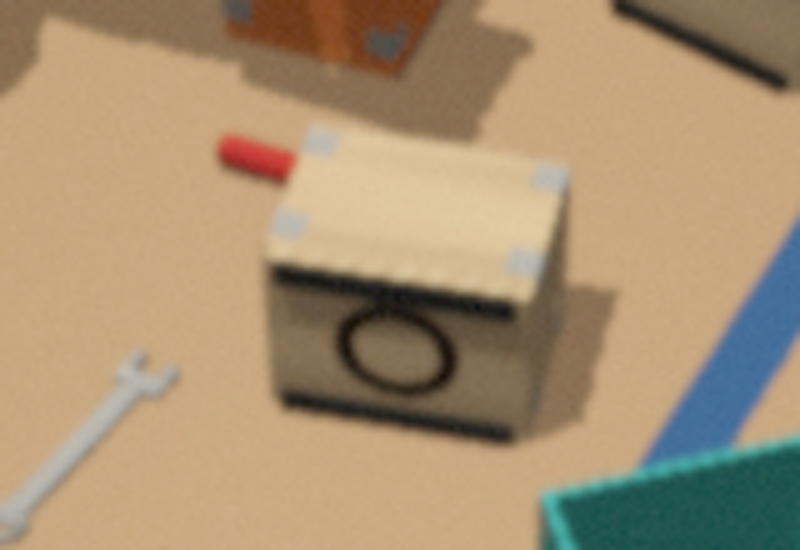

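```bash
python3 - <<'E'
import cv2
from h import *
i=cv2.imread('pics/side0.png')[225:345,250:410]; cv2.imwrite('pics/side0c.png',cv2.resize(i,(800,600),interpolation=cv2.INTER_CUBIC))
p=np.array([.41,-.09]); 
from tip import quat
for a in(np.pi/2-.0627,-np.pi/2-.0627):
    k=r.inverse_kinematics([.41,-.09,.1],quat(a));print(None if k is None else np.round(k,2))
r.move_to([.30,-.08,.22],quat(np.pi/2-.0627)); print(r.current_t()); print(r.current_tool_pos())
im=optics.get_image('wrist'); cv2.imwrite('pics/wr.png',im['pixels'][:,:,::-1]); print(im['mount'].round(3).tolist())
E
```

```text
[-0.33  0.37  2.1  -0.    0.67 -1.84]
[-0.33  0.37  2.1  -0.    0.67  1.31]
20.375
[ 0.3002558  -0.0799568   0.22020902]
[[-0.001, -0.953, -0.304, 0.077], [1.0, -0.001, -0.0, -0.0], [0.0, -0.304, 0.953, -0.12], [0.0, 0.0, 0.0, 1.0]]
```

View pics/side0c.png

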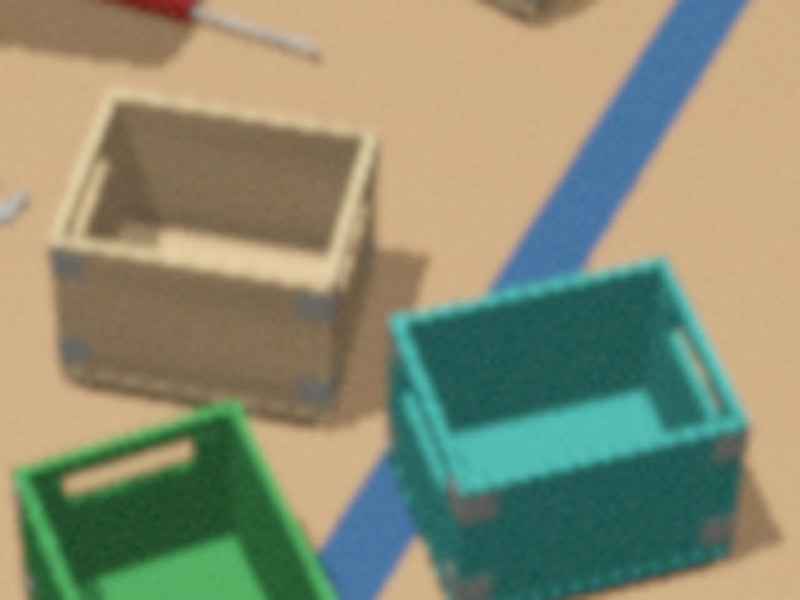

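View pics/wr.png

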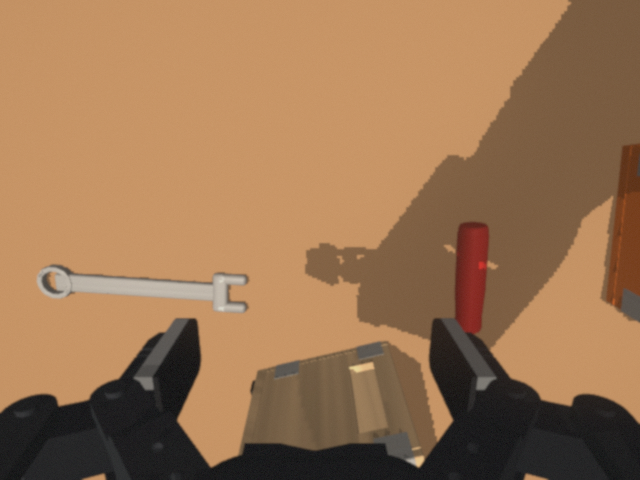

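The wrist view shows the near end with its hand hole, spanning about 98–122 mm from the underside. The crate needs about −15° of yaw to be square, so I first push off-centre with shut fingers, which are wider than the hole.

```bash
cat > push1.py <<'E'
from meas import *
from tip import quat
n=np.array([.998,-.0626,0])
E
python3 - <<'E'
from push1 import *
q=quat(np.pi/2-.0627)
r.set_gripper(0.0)
s=np.array([.395,-.042,.10])
r.move_to(s,q); f0=np.array(r.current_contact_force()); tot=0;hit=None
for k in range(40):
    tot+=.004; r.move_linear(s+n*tot,vel=.05)
    f=np.array(r.current_contact_force())-f0
    if hit is None and f@n<-1.2: hit=tot; print('hit',tot,f.round(1))
    if hit and tot-hit>.024: break
    if tot>.075: break
print(tot,f.round(1))
r.move_linear(s+n*(tot-.06),vel=.15); r.move_linear(s+n*(tot-.1)+[0,0,.1],vel=.2)
im=snap('top','top3'); rc,B=meas(im,(280,180,380,300)); print(r.current_t())
E
```

```text
hit 0.06800000000000003 [-3.2  1.1  5.1]
0.07600000000000004 [-6.2  2.3  8.3]
3513 0.14 [574.2 -70.4] [140.  183.7] 86.8 [[479.0, -135.0], [662.0, -146.0], [670.0, -6.0], [486.0, 5.0]]
27.9083
```

View pics/top3.png

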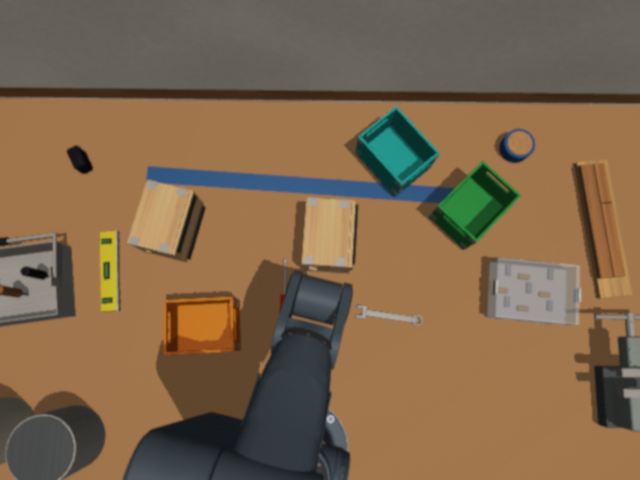

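Yaw is now −3.2° against a target of −3.6°, and the crate needs about 70 mm more along the bench. I push it with two fingers centred on the centre of mass, stop short, and measure again.

```bash
python3 - <<'E'
from push1 import *
q=quat(np.pi/2-.0627)
r.set_gripper(0.4)
s=np.array([.445,-.078,.10])
r.move_to(s-n*.02+[0,0,.06],q); r.move_linear(s,vel=.15); f0=np.array(r.current_contact_force())
tot=.025+.060
r.move_linear(s+n*.02,vel=.06); r.move_linear(s+n*tot,vel=.05); print((np.array(r.current_contact_force())-f0).round(1))
r.move_linear(s+n*(tot-.03),vel=.15); r.move_linear(s+n*(tot-.14)+[0,0,.1],vel=.2)
im=snap('top','top4'); rc,B=meas(im,(280,150,380,300))
B=B[np.argsort(B[:,1])]; o=B[:2].mean(0); print('origin',o,'line frame',linef(o)); print(r.current_t(),r.current_tool_pos())
E
```

```text
[-5.7  0.2  4.9]
3481 0.14 [677.1 -85.8] [172.3 293.5] 74.1 [[512.0, -128.0], [795.0, -209.0], [842.0, -43.0], [560.0, 37.0]]
origin [ 653.52185 -168.65457] line frame (np.float64(-75.53439251751713), np.float64(-212.3006875078125))
32.5417 [ 0.3905988  -0.07460551  0.19944877]
```

View pics/top4.png

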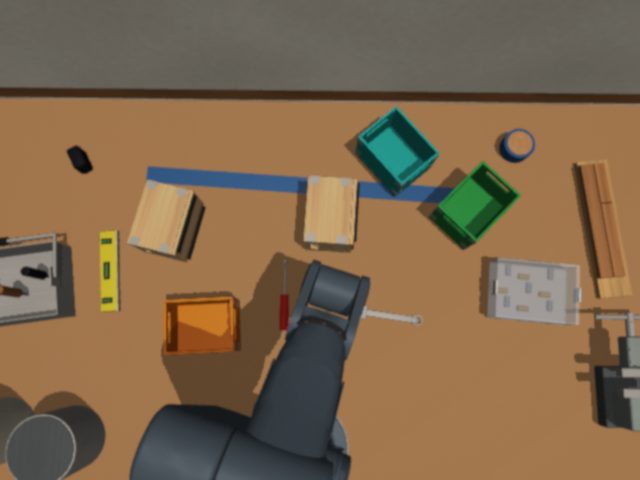

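The box I measured also caught the turquoise rim, so I re-measure with it excluded. I also recheck the tape fit.

```bash
cat > chk.py <<'E'
from meas import *
def chk(fn):
    im=dict(np.load('pics/%s.npz'%fn)); P=cloud(im)
    hsv=cv2.cvtColor(im['pixels'],cv2.COLOR_RGB2HSV)
    m=(P[...,2]>.13)&(P[...,2]<.155)&(hsv[...,0]<30); m[:,:285]=0;m[:,372:]=0;m[:150]=0;m[270:]=0
    m=cv2.morphologyEx(m.astype(np.uint8),cv2.MORPH_OPEN,np.ones((3,3)))>0
    Q=P[m]; rc=cv2.minAreaRect((Q[:,:2]*1000).astype(np.float32));B=cv2.boxPoints(rc);print(rc,B.round().tolist())
    B=B[np.argsort(B[:,1])]; o=B[:2].mean(0)
    t=(hsv[...,0]>100)&(hsv[...,0]<125)&(hsv[...,1]>120);t[:160]=0;t[205:]=0;t[:,450:]=0;t[:,:200]=0
    # per-column tape centre
    pts=[]
    for u in range(205,450):
        v=np.nonzero(t[:,u])[0]
        if 15<=len(v)<=24: 
            a=onplane(im,u,v.min()-.5,0);b=onplane(im,u,v.max()+.5,0); pts.append([*((a+b)/2)[:2],a[0]-b[0]])
    pts=np.array(pts); k=np.polyfit(pts[:,1],pts[:,0],1); print('tape x=%.4f+%.4f y'%(k[1],k[0]),len(pts),'w',np.median(pts[:,2]))
    print('origin line frame',linef(o), 'dist to refit tape', (o[0]/1000-(k[1]+k[0]*o[1]/1000))*1000)
E
python3 -c "
from chk import *
chk('top4')"
```

```text
((633.96484375, -74.2896499633789), (140.04222106933594, 182.22987365722656), 86.70394134521484) [[539.0, -139.0], [721.0, -149.0], [729.0, -10.0], [547.0, 1.0]]
tape x=0.3639+-1.6337 y 1 w 0.04571841441280178
origin line frame (np.float64(-100.60247389553838), np.float64(-189.36551237658693)) dist to refit tape 30.461384552944892chk.py:16: RankWarning: Polyfit may be poorly conditioned
  pts=np.array(pts); k=np.polyfit(pts[:,1],pts[:,0],1); print('tape x=%.4f+%.4f y'%(k[1],k[0]),len(pts),'w',np.median(pts[:,2]))
```

```bash
sed -i 's/15<=len(v)<=24/11<=len(v)<=20/' chk.py; python3 - <<'E'
from push1 import *
from chk import chk
chk('top4')
q=quat(np.pi/2-.0627)
s=np.array([.445,-.078,.10])
r.move_linear(s+n*.055,vel=.2)
r.move_linear(s+n*(.085+.0105),vel=.04)
r.move_linear(s+n*.05,vel=.15); r.move_linear(s-n*.06+[0,0,.12],vel=.2); r.move_to([.32,-.08,.35],q)
snap('top','top5');snap('side','side5');chk('top5');print(r.current_t())
meas(dict(np.load('pics/top5.npz')),(120,170,210,265))
E
```

```text
((633.96484375, -74.2896499633789), (140.04222106933594, 182.22987365722656), 86.70394134521484) [[539.0, -139.0], [721.0, -149.0], [729.0, -10.0], [547.0, 1.0]]
tape x=0.7400+0.0626 y 164 w 0.04256675180432601
origin line frame (np.float64(-100.60247389553838), np.float64(-189.36551237658693)) dist to refit tape -101.00483086631907
((645.0047607421875, -75.13822937011719), (139.67987060546875, 182.6815185546875), 86.5001220703125) [[550.0, -139.0], [732.0, -150.0], [740.0, -11.0], [558.0, 0.0]]
tape x=0.7400+0.0622 y 165 w 0.04256649078948227
origin line frame (np.float64(-89.78045687695317), np.float64(-189.34086946765137)) dist to refit tape -90.21280251820407
36.7417
3514 0.141 [608.4 379.3] [143.4 181.3] 76.7 [[504.0, 330.0], [680.0, 289.0], [713.0, 428.0], [537.0, 470.0]]
```

View pics/top5.png

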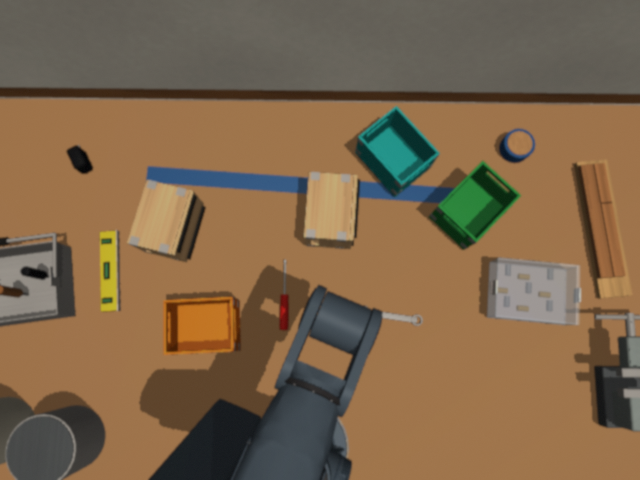

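View pics/side5.png

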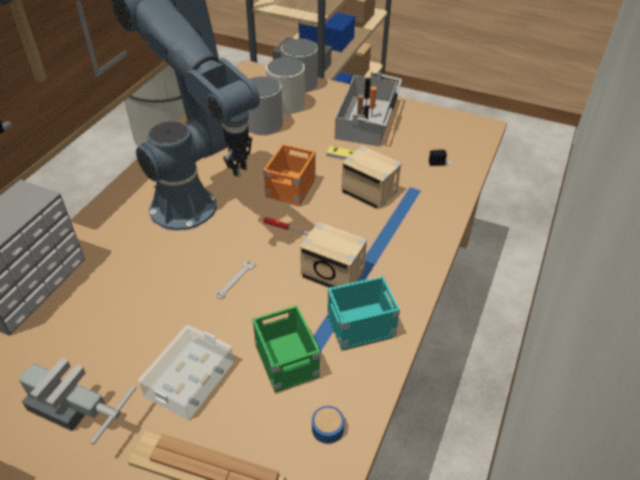

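The stamped crate lies with its far end on the tape at top (331,173) and its ring at side (324,270). The plain crate hasn't moved since it was tipped, and the gripper is clear of everything.

```bash
python3 -c "
from h import *
r.hand_in(); print(r.current_t())"
```

```text
the job is handed in; nothing more can be done
the job is handed in; nothing more can be done
```

The job is handed in at about 37 s, and my last measurements meet every end condition I could measure. `r.hand_in()` gives no verdict.

**What I did:** I tipped both plywood crates to the robot's left, each onto a long side. The right-hand one had the burnt ring, so I pushed it lengthwise. The first push was off-centre and turned it square; two centred pushes then took its far end onto the tape.

**Last checks:**
- **Stamped crate position:** its underside centre is about 90 mm short of the tape's centre line, so its far end is on that line. The target window is 65–115 mm.
- **Stamped crate angle:** it is square to the tape within about 0.1°, and its top face is at 140 mm, so it lies flat.
- **Plain crate:** it lies where it was tipped. Its underside centre moved about 100 mm, against a 170 mm limit.
- **Tools and bin:** they look unmoved in the pictures. I did not re-measure them, and the last top view hid part of the wrench.
- **Gripper:** it was well clear of everything at hand-in.

**Two checks that went wrong:**
- In the first push the force check registered contact later than the crate actually moved. The push stopped at its distance limit, with the crate already square.
- One measurement caught the turquoise crate's rim, so I repeated it with that rim left out.

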